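# Clear the punch and hold the soldering hearth's gate open

## Task

The doming punch left standing in front of the soldering hearth is in the way of the gate: stand it upright, fully home, in the empty bore of the punch block and let it go. Then unlatch the gate by squeezing its two catches home, first the one near the gate's free end, then the one near the hinge, pull the gate out by its post past the detent, and finish holding it wide open with the gripper, about square to its shut position, because it springs back if let go. Leave everything else on the bench where it is.

Things in the scene. Friction and masses are not known exactly. Their poses are not given: they have to be found in the camera images.
- punch_mid (a point): Centre (half-way up, 47.5 mm above the foot) of the loose steel doming punch that stands on the bench before the gate, in its way: round shaft 16 mm across, flat foot, domed head 20 mm across over the top 21 mm, 95 mm tall, 0.1 to 0.2 kg; z up its length.
- punch_block: Heavy fixed wooden punch block, 50 mm (its x) by 180 mm (its y), 45 mm high. Origin at the centre of its underside. Two thin punches stand in it at y = -15 and -60 mm (tops 88 and 79 mm above the bench); its one empty bore is at y = +45 mm.
- bore (a point): Centre of the mouth of the empty bore, in the block's top face, 45 mm above the bench; z up. A round vertical blind hole 20 mm across, 30 mm deep, its mouth chamfered by 3 mm: the punch stands in it foot down with 2 mm of play all round, its centre then 17.5 mm above this point.
- hearth: Fixed steel soldering hearth, open-topped. x: into it, away from the gate; y: along the gate to its hinge; z up; origin on the bench under the shut gate's middle. Base plate x -60 to 170, y -100 to 100, 8 mm thick. Rail with the catches just behind the gate: x 12 to 40, top at z 92. Gate panel 6 mm thick, 140 wide, top at z 80.
- catch_free_grip (a point): First catch, near the gate's free end: squeeze here along hearth y, from above. Two upright ears on the rail, 24 (x) by 6 mm, tops at z 124 mm. The -y ear is fixed, outer face 16 mm from this point (z 114); the +y (hinge side) ear slides towards it: outer face 30 mm off when shut, 16 when squeezed home. About 5 N; stays where left. At least 35 mm free beside the ears.
- catch_free (a joint): Travel of the first catch in m: 0 shut, 0.014 squeezed home; it frees the gate from about 0.009.
- catch_hinge_grip (a point): Second catch, the one near the gate's hinge, 88 mm along the rail from the first: the same shape, sizes and point as the first catch. Each sliding ear carries a flat dog plate forward over the gate (hearth x -12 to 12 mm, top at z 97 mm) that moves with it.
- catch_hinge (a joint): Travel of the second catch in m: 0 shut, 0.014 squeezed home; it frees the gate from about 0.009.
- gate_post (a point): Gate's handle: an upright round aluminium post, 14 mm across, on the outside of the gate near its free end, standing from 55 to 128 mm above the bench (its bracket ends at 62 mm). This point is on its axis, 110 mm above the bench; it moves with the gate. It lies 118 mm along the gate from the hinge axis and 42 mm out in front of the gate.
- gate_hinge (a point): Point on the gate's vertical hinge axis (50 mm above the bench).
- gate (a joint): Gate angle, rad: 0 shut, growing as it swings out (clockwise from above); 1.57 square, stop at 1.75. A spring shuts it (0.12 Nm at 0, 0.25 at 1.6); a ball detent at 0.36 to 0.64 resists with up to 0.4 Nm more (about 4 N at the post in all). Let go beyond it, the damped gate falls back to about 0.62 and stays ajar.
- borax_dish: Bystander, loose: white ceramic bowl, 70 mm across, 25 high. Leave alone.
- flux_tin: Bystander, loose: brass-coloured tin, 44 mm across, 45 high. Leave alone.
- pliers: Bystander, loose: pliers lying flat, 125 mm long. Leave alone.
- hammer: Bystander, loose: wooden-handled hammer lying flat. Leave alone.
- polish_jar: Bystander, loose: glass jar with a black cap, 56 mm across, 60 high. Leave alone.
- needle_file: Bystander, loose: wooden-handled file lying flat, 180 mm long. Leave alone.
- findings_tray: Bystander, loose: flat plywood tray with small links, 100 x 140 mm, 20 high. Leave alone.
There are look-alikes about, which are no part of the job. What is shaped like the punch_block but blue or turquoise is not meant.

How it is judged:
By the outcome, as a careful person would: the job done as asked, in the order asked, and still so for the second after the job is handed in, while the arm keeps its last pose, push and grip.
It also fails if it takes over 72 s, if anything falls off the work surface, if the arm or the gripper's body presses on something with over 40 N, if the wrist force passes 120 N, or if a joint passes its speed limit or range.

## Robot

A 6-joint arm with a two-finger parallel gripper is mounted at the origin on the work surface. World frame = base frame: x ahead of the robot, y to its left, z up, the work surface at z = 0. Lengths are in m, angles in rad, forces in N, time in s.
With the tool pointing down it reaches from about 0.35 to 0.775 m from the base axis. Payload 7.3 kg.
Tool frame: the origin (TCP) lies between the finger pads; the fingertips stand 17 mm ahead of it and the grasp point (between the pads) lies 2 mm behind it; z points along the fingers, y is the line along which they close (so a half turn about z gives the same grasp; the last joint's range is limited). The gripper opens to 92 mm and grips with 3 to 60 N. Pads are 19 mm wide; open, the fingers measure 130 mm over their backs; the gripper's body (75 mm by 190 mm) begins 47 mm behind the grasp point.
Start: joints at [1.138, 0.342, 1.524, -0, 1.275, -0.146], TCP at [0.148, 0.504, 0.244] pointing down, gripper open.
Joint ranges: [-2.53, 2.53], [-0.77, 2.02], [0.04, 2.7], [-1, 4.14], [0.28, 2.66], [-3.11, 3.11]. Speed limits (rad/s): [2.57, 2.57, 3.14, 3.14, 3.14, 3.14].

## Interface

Orientations are given as [roll, pitch, yaw] about the fixed x, y, z axes, in that order (R = Rz(yaw) Ry(pitch) Rx(roll)).
In Python, from cell import robot, optics gives the robot as it stands.
- The arm moves only by the tool play_rows, never from a script. Its argument "rows" is a list of rows, each a list of 7 numbers: the shift along the tool's x, y, z in cm, then the turn, a rotation vector about the tool's x, y, z in rad, then the opening, from 0 (shut) to 1 (fully open). In form: [[tx, ty, tz, wx, wy, wz, grip], ...]. A call has 1 to 20 rows; each row is the pose to reach, as a shift and turn from the pose commanded when the call began, along the tool's axes at that moment; what a row does not reach only later rows make up. A row lasts 1/10 s, in which the tool goes at most 50 mm and 8.59 degrees, less where a joint would pass 70% of its speed; a pose out of reach is approached as far as the arm can. A call with a gripper value outside its range is refused whole. The fingers move at their own pace and stop on an object; "squeeze" is the grip in N (left out, the last holds). Time passes only in rows, so rows that repeat a pose let the fingers close. It gives the time, the measured TCP pose, the force, the opening and the grip force at its end, in the units of the state.
- robot.observe(): the state, without advancing time (a new reading comes with each control period).
- optics.read_camera(name): name is "scene" or "top" or "wrist"; returns (picture, depth): 420x560x3 uint8, red, green, blue; 420x560 float32, m along the optical axis (not along the pixel's ray), 0 where there is no reading.
- optics.camera_model(name): a dict with "fx", "fy", "cx", "cy" (pixels), "origin" and "rotation" of the camera in the world; the wrist camera has in their place "tool_from_camera" (4x4, takes a point from camera to tool coordinates, whose origin is the TCP and whose axes are the flange's). Camera axes: x right, y up, looking along -z (the intrinsics and any distortion apply to the point x, -y, -z); pixel columns grow to the right and rows downward; lengths in m; the calibration is good to about 2 mm. A picture is of the moment at which its call begins: read the wrist's pose just before it. camera_model takes no time and is no camera call.
- robot.hand_in(): hands the job in; it is judged then, once.
The state is a dict: "time": time; "qpos": joint angles; "qvel": joint speeds; "joint_efforts": joint torques, N m; "tool_pos": TCP position; "tool_rot": TCP orientation; "contact_force": force on the tool from outside, world axes, zero at the start; "torque": the same for the moment, N m; "opening": finger opening in m; "grip_force": force on a finger pad.
Only numpy, scipy, OpenCV 4.12 (cv2) and the standard library are available. Lean on these libraries where they do the work, as an engineer would, in place of code of your own. Each camera call takes 0.05 s, during which the arm holds its last target. There are 200 camera calls.

## Working session

There is one attempt and no reset: what is moved stays moved. The work goes in short steps, Python scripts to look and compute and a tool call to move; the robot and the scene stay as the last step left them, time stands still between calls to the robot, and variables do not carry over. Pictures are saved under pics/ and viewed, at most 10 in all, crops included, and the job is handed in when it is done.

Besides the shell and the picture viewer there is one more tool, called after "Emit:" as name(argument=value, ...) on one line, values as JSON. play_rows: Moves the arm, as the interface text tells. Its arguments: {"type":"object","properties":{"rows":{"type":"array"},"squeeze":{"type":"number"}},"required":["rows"]}

```bash
ls; mkdir -p pics
python3 - <<'E'
from cell import robot, optics
import cv2,numpy as np
s=robot.observe();print(s)
for n in("scene","top"):
    p,d=optics.read_camera(n);cv2.imwrite(f"pics/{n}0.png",p[...,::-1]);np.savez(f"pics/{n}0.npz",p=p,d=d);print(n,optics.camera_model(n))
print(optics.camera_model("wrist"))
E
```

```text
pics
{'time': 0.0, 'qpos': array([ 1.13798460e+00,  3.42709284e-01,  1.52499291e+00, -5.87986164e-05,
        1.27539457e+00, -1.46011838e-01]), 'qvel': array([ 7.99428704e-05,  6.56633453e-04, -3.66795051e-04, -2.63035031e-03,
        1.08907361e-03, -1.12313253e-04]), 'joint_efforts': array([-8.28740008e-05, -4.31245816e+01, -2.44216669e+01,  7.17364135e-02,
        5.59779222e-02, -1.17519794e-04]), 'tool_pos': array([0.14835749, 0.50321406, 0.24306033]), 'tool_rot': array([-3.14009636e+00, -1.63211353e-04,  2.85480980e+00]), 'contact_force': array([-0.16112509,  0.53517033, -0.01048594]), 'torque': array([ 0.00591737, -0.0351302 , -0.01542288]), 'grip_force': 0.0, 'opening': 0.09204074256179036}
scene {'fx': 390.3097773060603, 'fy': 390.3097773060603, 'cx': 282.70054834051615, 'cy': 209.41260922358077, 'origin': array([ 1.19253506, -0.17327163,  0.9096105 ]), 'rotation': array([7.00147160e-01, 1.03581210e-03, 1.28431819e+00])}
top {'fx': 502.49348078671375, 'fy': 502.49348078671375, 'cx': 275.1591891287513, 'cy': 212.06582201091913, 'origin': array([ 0.32512286, -0.00797782,  1.49502815]), 'rotation': array([ 1.20541966e-01, -1.25834648e-03, -1.56424801e+00])}
{'fx': 330.87939242817305, 'fy': 330.87939242817305, 'cx': 285.5808687397698, 'cy': 209.10164140071944, 'tool_from_camera': array([[ 3.24150987e-04,  9.66092559e-01,  2.58195782e-01,
         6.84606853e-02],
       [ 9.99999945e-01, -3.30226421e-04, -1.98364232e-05,
         1.69894563e-04],
       [ 6.60992482e-05,  2.58195774e-01, -9.66092613e-01,
        -1.41836335e-01],
       [ 0.00000000e+00,  0.00000000e+00,  0.00000000e+00,
         1.00000000e+00]])}
```

View pics/scene0.png

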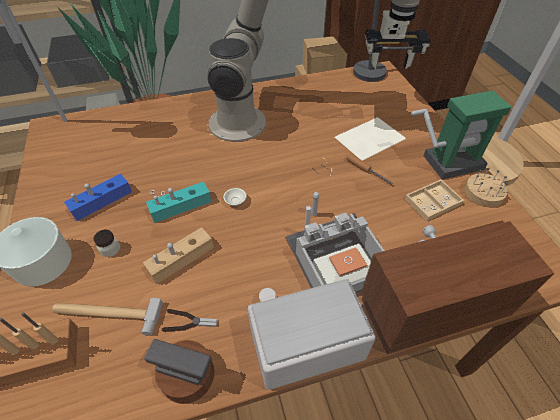

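View pics/top0.png

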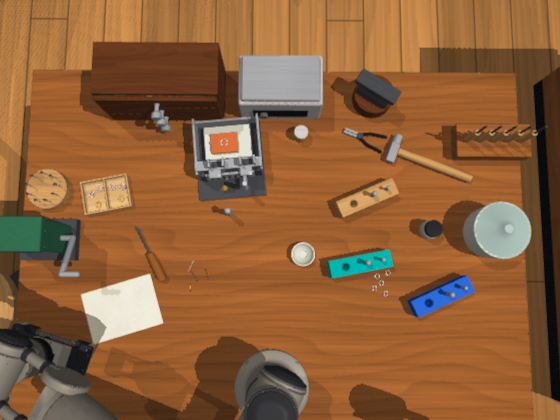

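The scene picture shows three block-like things: blue (98,197), turquoise (180,200) and natural wood (180,255). Only the wooden one fits, since blue and turquoise are ruled out. The same block is at (367,198) in the top view. The hearth is at (228,155) in the top view. The punch candidates there are the one standing before the gate at (228,211) and the grey thing at (160,118). I'll check these in an enlarged crop.

Run:
```python
import cv2,numpy as np
t=cv2.imread("pics/top0.png");s=cv2.imread("pics/scene0.png")
a=cv2.resize(t[105:225,180:280],(500,600),interpolation=cv2.INTER_CUBIC)
b=cv2.resize(s[180:300,280:400],(300,300),interpolation=cv2.INTER_CUBIC)
c=cv2.resize(t[170:230,325:405][:, :],(300,225),interpolation=cv2.INTER_CUBIC)
o=np.zeros((600,800,3),np.uint8);o[:,:500]=a;o[:300,500:]=b;o[300:525,500:]=c
cv2.imwrite("pics/crop0.png",o)
```

```text
(no output)
```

View pics/crop0.png

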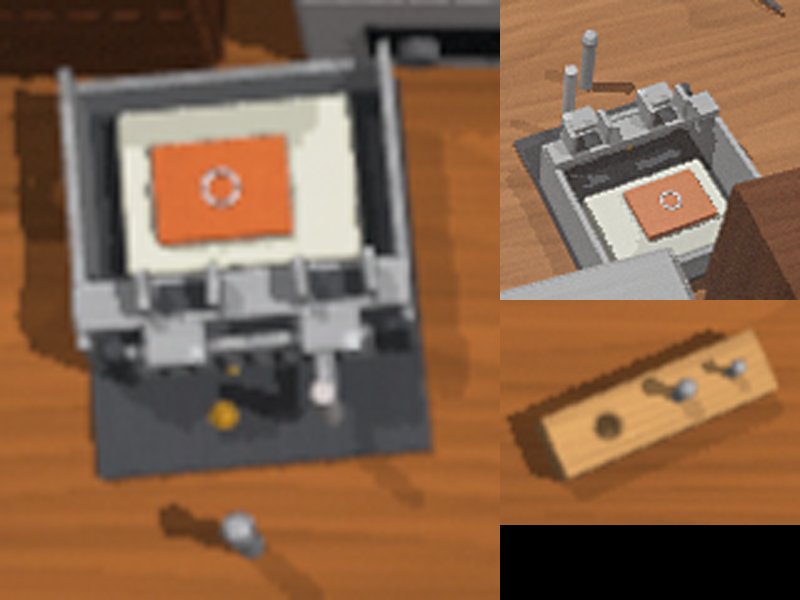

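The crop shows the punch before the gate: head at top px (228,210.4), so the one to move. The gate post is at about (244,182), and the empty bore in the wooden block is at about (353.8,203.6), with its thin punches to the right. Free end is towards world -y, the hinge towards +y.

```bash
cat > h.py <<'E'
import numpy as np,cv2
from scipy.spatial.transform import Rotation as R
from cell import robot,optics
def cam(n,pose=None):
    m=optics.camera_model(n)
    if n=="wrist":
        s=pose; T=np.eye(4);T[:3,:3]=R.from_euler('xyz',s["tool_rot"]).as_matrix();T[:3,3]=s["tool_pos"]
        T=T@m["tool_from_camera"];return m,T[:3,:3],T[:3,3]
    return m,R.from_euler('xyz',m["rotation"]).as_matrix(),np.array(m["origin"])
def ray(n,uv,z,pose=None):
    m,A,o=cam(n,pose);u,v=uv
    d=A@np.array([(u-m["cx"])/m["fx"],-(v-m["cy"])/m["fy"],-1]);return o+d*(z-o[2])/d[2]
def cloud(n,dep,pose=None):
    m,A,o=cam(n,pose);v,u=np.mgrid[:420,:560]
    c=np.stack([(u-m["cx"])/m["fx"],-(v-m["cy"])/m["fy"],-np.ones_like(u)],-1)*dep[...,None]
    return c@A.T+o
def totool(p,s): return R.from_euler('xyz',s["tool_rot"]).inv().apply(np.asarray(p)-s["tool_pos"])*100
E
python3 - <<'E'
from h import *
np.set_printoptions(precision=4,suppress=True)
for k,uv,z in [("punchhead",(228,210.4),.095),("bore",(353.8,203.6),.045),("post",(244.4,182),.128),("FL",(200,200.6),.008),("FR",(266,195.4),.008),("dog1",(246.5,170.5),.097),("dog2",(215,173),.097)]:
    print(k,ray("top",uv,z))
f=np.load("pics/top0.npz");P=cloud("top",f["d"]);p=f["p"]
sub=P[165:230,320:410].reshape(-1,3);m=(abs(sub[:,2]-.045)<.006)
q=sub[m];r=cv2.minAreaRect((q[:,:2]*1000).astype(np.float32));print("block",r,q[:,2].mean())
sub=P[204:218,220:236].reshape(-1,3);q=sub[sub[:,2]>.07];print("punch",q.mean(0),q.min(0),q.max(0),len(q))
g=P[125:200,190:270].reshape(-1,3)
q=g[(abs(g[:,2]-.124)<.006)];print("ears/post",len(q));print(q[q[:,0].argsort()][::4])
f=np.load("pics/scene0.npz");P=cloud("scene",f["d"])
sub=P[190:245,298:325].reshape(-1,3);q=sub[(sub[:,2]>.03)&(sub[:,0]<.52)];print(len(q));print(q[::5])
E
```

```text
punchhead [0.4985 0.1238 0.095 ]
bore [ 0.5272 -0.2376  0.045 ]
post [0.5737 0.0768 0.128 ]
FL [0.5383 0.2162 0.008 ]
FR [0.5553 0.0191 0.008 ]
dog1 [0.6124 0.0733 0.097 ]
dog2 [0.6046 0.1623 0.097 ]
block ((545.5538330078125, -278.1278381347656), (50.490394592285156, 181.80970764160156), 23.793825149536133) 0.04527146499764527
punch [0.4931 0.1219 0.129 ] [ 0.3251 -0.008   0.0846] [0.5067 0.133  1.495 ] 37
ears/post 93
[[0.5628 0.0751 0.1268]
 [0.5682 0.0723 0.1279]
 [0.5711 0.0724 0.1273]
 [0.5739 0.0808 0.127 ]
 [0.619  0.1761 0.1235]
 [0.6214 0.1397 0.1265]
 [0.6244 0.1371 0.1259]
 [0.6256 0.0902 0.1219]
 [0.6277 0.1764 0.1226]
 [0.629  0.0485 0.1207]
 [0.6303 0.051  0.1277]
 [0.6306 0.1402 0.1234]
 [0.633  0.1401 0.1254]
 [0.6334 0.1794 0.1223]
 [0.6342 0.0875 0.1218]
 [0.636  0.1402 0.1246]
 [0.6371 0.0485 0.1226]
 [0.6377 0.0878 0.1189]
 [0.6392 0.093  0.1245]
 [0.6407 0.0487 0.1194]
 [0.6424 0.0903 0.1233]
 [0.6453 0.0904 0.1227]
 [0.6482 0.0542 0.1237]
 [0.6513 0.0543 0.1224]]
98
[[0.4964 0.1235 0.0941]
 [0.4982 0.1231 0.0919]
 [0.502  0.1217 0.0922]
 [0.5031 0.1184 0.0901]
 [0.5085 0.1314 0.0918]
 [0.5085 0.1286 0.0884]
 [0.5102 0.1251 0.0871]
 [0.5115 0.1218 0.0853]
 [0.5081 0.1205 0.0778]
 [0.5075 0.121  0.0727]
 [0.5081 0.121  0.0691]
 [0.5094 0.1207 0.0662]
 [0.5079 0.1217 0.0598]
 [0.5065 0.1194 0.0546]
 [0.4999 0.1194 0.0428]
 [0.5077 0.1318 0.0474]
 [0.5106 0.1277 0.0476]
 [0.5122 0.1241 0.046 ]
 [0.508  0.1231 0.0372]
 [0.5079 0.1234 0.0325]]
```

Run:
```python
from h import *
s=robot.observe();print(totool([.475,.115,.26],s), 'dyaw',3.228-s["tool_rot"][2])
```

```text
[-42.31368447 -28.00181711  -1.65873477] dyaw 0.373197395323404
```

Emit:
play_rows(rows=[[-21, -14, -0.8, 0, 0, -0.19, 1], [-42.3, -28, -1.7, 0, 0, -0.373, 1], [-42.3, -28, -1.7, 0, 0, -0.373, 1], [-42.3, -28, -1.7, 0, 0, -0.373, 1], [-42.3, -28, -1.7, 0, 0, -0.373, 1], [-42.3, -28, -1.7, 0, 0, -0.373, 1], [-42.3, -28, -1.7, 0, 0, -0.373, 1], [-42.3, -28, -1.7, 0, 0, -0.373, 1], [-42.3, -28, -1.7, 0, 0, -0.373, 1], [-42.3, -28, -1.7, 0, 0, -0.373, 1], [-42.3, -28, -1.7, 0, 0, -0.373, 1], [-42.3, -28, -1.7, 0, 0, -0.373, 1], [-42.3, -28, -1.7, 0, 0, -0.373, 1], [-42.3, -28, -1.7, 0, 0, -0.373, 0.6], [-42.3, -28, -1.7, 0, 0, -0.373, 0.6]])

```text
time: 1.6
tool_pos: [0.4743, 0.1164, 0.2608]
tool_rot: [3.141, -0.0, -3.054]
contact_force: [0.3, -0.1, 0.5]
opening: 0.0806
grip_force: 0.0
```

Run:
```python
from h import *
np.set_printoptions(precision=4,suppress=True)
s=robot.observe();p,d=optics.read_camera("wrist");print(s["time"],s["tool_pos"],s["tool_rot"],s["contact_force"],s["opening"])
cv2.imwrite("pics/w1.png",cv2.resize(p[...,::-1],(800,600)));np.savez("pics/w1.npz",p=p,d=d,pos=s["tool_pos"],rot=s["tool_rot"])
P=cloud("wrist",d,s).reshape(-1,3)
q=P[(np.hypot(P[:,0]-.5,P[:,1]-.124)<.03)&(P[:,2]>.02)]
print("punch",len(q))
for a in np.arange(.02,.1,.01):
    k=q[(q[:,2]>a)&(q[:,2]<a+.01)]
    if len(k): print(a,k[:,:2].min(0),k[:,:2].max(0),len(k))
```

```text
1.6 [0.4743 0.1164 0.2608] [ 3.1413 -0.0001 -3.0536] [ 0.3216 -0.1343  0.4862] 0.08064001482419267
punch 467
0.02 [0.4941 0.1203] [0.4997 0.1354] 27
0.03 [0.494  0.1203] [0.5001 0.1351] 26
0.039999999999999994 [0.4938 0.1202] [0.5001 0.1347] 30
0.049999999999999996 [0.4938 0.1202] [0.5004 0.1354] 32
0.06 [0.4938 0.1202] [0.5011 0.1351] 35
0.06999999999999999 [0.4938 0.121 ] [0.4983 0.1332] 14
0.07999999999999999 [0.4917 0.1189] [0.5103 0.1373] 84
0.09 [0.4931 0.1198] [0.5095 0.1361] 219
```

View pics/w1.png

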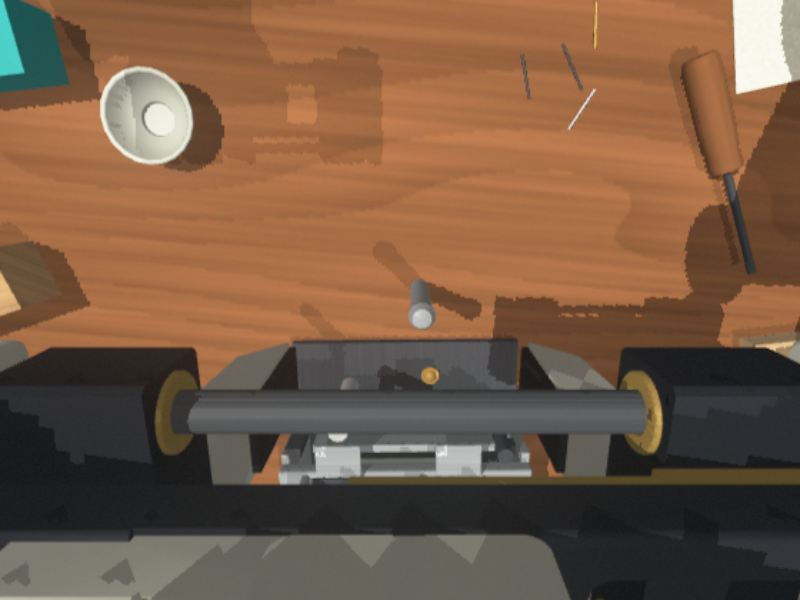

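The wrist picture shows the punch head at about (421,318) of 800x600, standing free in front of the plate. The post cap is at (338,435), partly hidden by the gripper. Bystanders are well clear, so I'll descend and grasp.

Emit:
play_rows(rows=[[-2.75, 0.8, 4, 0, 0, 0, 0.6], [-2.75, 0.8, 9, 0, 0, 0, 0.6], [-2.75, 0.8, 14, 0, 0, 0, 0.6], [-2.75, 0.8, 18, 0, 0, 0, 0.6], [-2.75, 0.8, 20.6, 0, 0, 0, 0.6], [-2.75, 0.8, 20.6, 0, 0, 0, 0.6], [-2.75, 0.8, 20.6, 0, 0, 0, 0], [-2.75, 0.8, 20.6, 0, 0, 0, 0], [-2.75, 0.8, 20.6, 0, 0, 0, 0], [-2.75, 0.8, 20.6, 0, 0, 0, 0], [-2.75, 0.8, 20.6, 0, 0, 0, 0], [-2.75, 0.8, 20.6, 0, 0, 0, 0], [-2.75, 0.8, 20.6, 0, 0, 0, 0]], squeeze=30)

```text
time: 2.95
tool_pos: [0.5021, 0.126, 0.0554]
tool_rot: [3.141, 0.001, -3.056]
contact_force: [-0.6, 2.5, 5.2]
opening: 0.0166
grip_force: 28.7
```

Emit:
play_rows(rows=[[0, 0, -4, 0, 0, 0, 0], [0, 0, -9, 0, 0, 0, 0], [0, 0, -14.5, 0, 0, 0, 0], [0.3, -4, -14.5, 0, 0, 0.14, 0], [0.6, -9, -14.5, 0, 0, 0.28, 0], [0.9, -14, -14.5, 0, 0, 0.42, 0], [1.2, -19, -14.5, 0, 0, 0.56, 0], [1.5, -24, -14.5, 0, 0, 0.7, 0], [1.8, -29, -14.5, 0, 0, 0.84, 0], [1.9, -32.6, -14.5, 0, 0, 0.98, 0], [1.9, -32.6, -14.5, 0, 0, 1.12, 0], [1.9, -32.6, -14.5, 0, 0, 1.241, 0], [1.9, -32.6, -14.5, 0, 0, 1.241, 0], [1.9, -32.6, -14.5, 0, 0, 1.241, 0], [1.9, -32.6, -14.5, 0, 0, 1.241, 0], [1.9, -32.6, -14.5, 0, 0, 1.241, 0]])

```text
time: 4.55
tool_pos: [0.5109, -0.2004, 0.1997]
tool_rot: [-3.142, -0.0, 1.989]
contact_force: [0.8, 0.1, -1.9]
opening: 0.0164
grip_force: 29.7
```

Run:
```python
from h import *
np.set_printoptions(precision=4,suppress=True)
s=robot.observe();p,d=optics.read_camera("wrist");print(s["time"],s["tool_pos"],s["tool_rot"],s["contact_force"],s["opening"])
cv2.imwrite("pics/w2.png",cv2.resize(p[...,::-1],(800,600)));np.savez("pics/w2.npz",p=p,d=d,pos=s["tool_pos"],rot=s["tool_rot"])
P=cloud("wrist",d,s)
m=(abs(P[...,2]-.045)<.005)&(np.hypot(P[...,0]-.5456,P[...,1]+.278)<.11)&(p[...,0]>120)
q=P[m];print(len(q),cv2.minAreaRect((q[:,:2]*1000).astype(np.float32)))
n=(P[...,2]<.042)&(np.hypot(P[...,0]-.5273,P[...,1]+.237)<.014)
print("bore pix",np.argwhere(n).mean(0)[::-1],n.sum(),P[n].mean(0))
# held punch foot
P=P.reshape(-1,3);q=P[(np.hypot(P[:,0]-s["tool_pos"][0],P[:,1]-s["tool_pos"][1])<.02)&(P[:,2]>.13)&(P[:,2]<.18)]
for a in np.arange(.13,.18,.01):
    k=q[(q[:,2]>a)&(q[:,2]<a+.01)]
    if len(k): 
        t=np.array([totool(x,s) for x in k]);print(a,t.min(0),t.max(0),len(k))
```

```text
4.55 [ 0.5109 -0.2004  0.1997] [-3.1416 -0.0001  1.9888] [ 0.7714  0.1077 -1.9048] 0.016441642975942635
2571 ((542.1867065429688, -261.5802307128906), (50.097564697265625, 148.56869506835938), 23.738956451416016)
bore pix [nan nan] 0 [nan nan nan]
0.14 [ 0.0747 -0.5758  4.9741] [0.6167 0.9028 5.3502] 32
0.15000000000000002 [ 0.023  -0.6014  3.9705] [0.6424 0.9339 4.968 ] 125
0.16000000000000003 [ 0.0787 -0.5918  2.9702] [0.6852 0.9129 3.9489] 130
0.17000000000000004 [ 0.0877 -0.6149  1.9791] [0.7508 0.9147 2.9697] 166<stdin>:9: RuntimeWarning: Mean of empty slice.
  ret = um.true_divide(
```

View pics/w2.png

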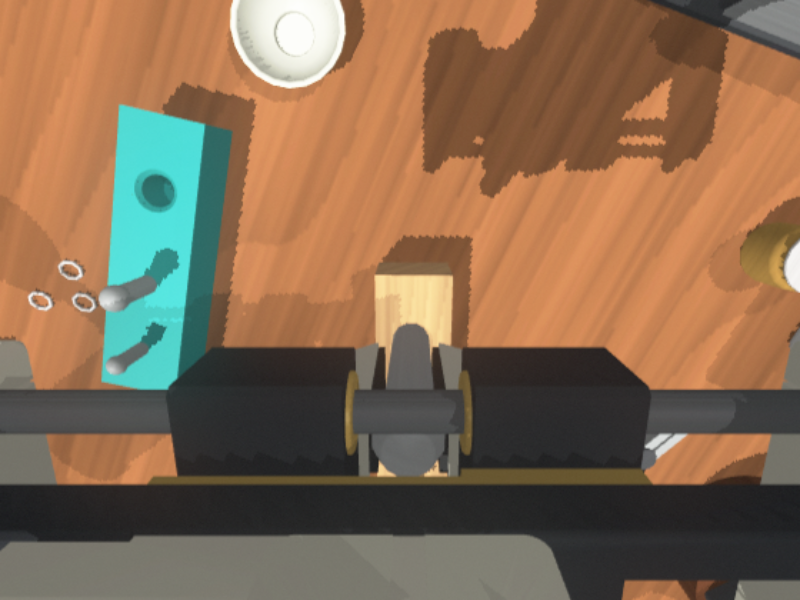

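The bore is hidden behind the held punch, whose foot is at about (408,340). The wooden block's near end is at (414,270). From its edges the bore is at about (0.528,-0.2355), within 2 mm of the top view.

Emit:
play_rows(rows=[[-3.9, 0.15, 2, 0, 0, 0, 0], [-3.9, 0.15, 5, 0, 0, 0, 0], [-3.9, 0.15, 8, 0, 0, 0, 0], [-3.9, 0.15, 9.3, 0, 0, 0, 0], [-3.9, 0.15, 9.3, 0, 0, 0, 0], [-3.9, 0.15, 9.6, 0, 0, 0, 0], [-3.9, 0.15, 9.9, 0, 0, 0, 0], [-3.9, 0.15, 10.1, 0, 0, 0, 0], [-3.9, 0.15, 10.3, 0, 0, 0, 0], [-3.9, 0.15, 10.5, 0, 0, 0, 0], [-3.9, 0.15, 10.5, 0, 0, 0, 0]], squeeze=15)

```text
time: 5.7
tool_pos: [0.5298, -0.2365, 0.0977]
tool_rot: [3.138, 0.005, 1.987]
contact_force: [-0.2, 0.8, 11.5]
opening: 0.0169
grip_force: 13.9
```

Run:
```python
from h import *
np.set_printoptions(precision=4,suppress=True)
s=robot.observe();print(s["contact_force"],s["torque"])
p,d=optics.read_camera("scene");w,_=optics.read_camera("wrist")
o=np.zeros((600,800,3),np.uint8)
o[:,:400]=cv2.resize(p[215:290,155:205],(400,600),interpolation=cv2.INTER_CUBIC)[...,::-1]
o[:,400:]=cv2.resize(w[200:350,230:330],(400,600),interpolation=cv2.INTER_CUBIC)[...,::-1]
cv2.imwrite("pics/c3.png",o)
```

```text
[-0.2175  0.835  11.4878] [0.1758 0.0984 0.0718]
```

View pics/c3.png

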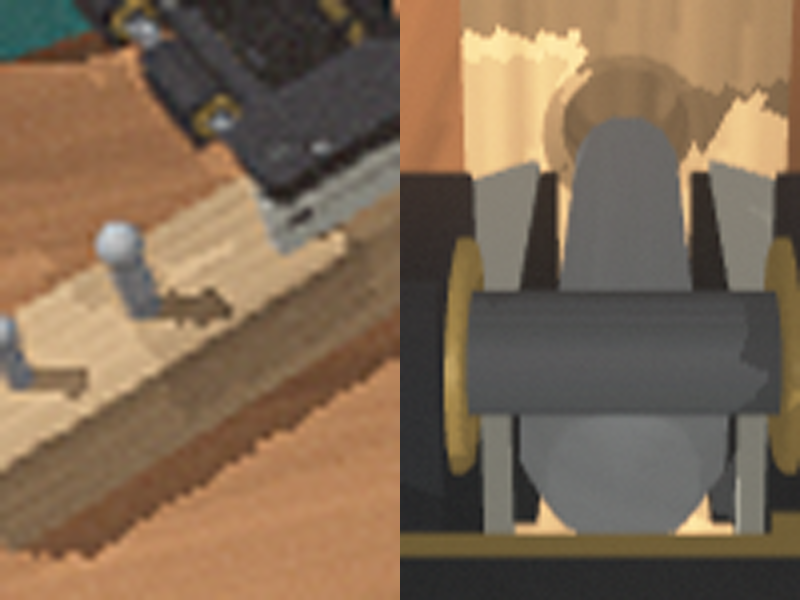

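The wrist crop shows the bore mouth (centre about (622,125)) ahead of the punch foot (centre about (624,161)): sideways it's aligned, but it needs about 6 mm more along tool +x.

Emit:
play_rows(rows=[[0, 0, -0.8, 0, 0, 0, 0], [0, 0, -0.8, 0, 0, 0, 0], [0.55, 0, -0.8, 0, 0, 0, 0], [0.55, 0, -0.8, 0, 0, 0, 0], [0.55, 0, -0.8, 0, 0, 0, 0]], squeeze=20)

```text
time: 6.3
tool_pos: [0.5255, -0.2304, 0.1023]
tool_rot: [-3.141, -0.001, 1.987]
contact_force: [1.2, -0.2, -2.9]
opening: 0.0167
grip_force: 19.9
```

Run:
```python
from h import *
s=robot.observe();print(s["tool_pos"],s["tool_rot"],s["contact_force"])
w,_=optics.read_camera("wrist")
cv2.imwrite("pics/c4.png",cv2.resize(w[200:350,230:330],(400,600),interpolation=cv2.INTER_CUBIC)[...,::-1])
```

```text
[ 0.52549351 -0.23042994  0.10228746] [-3.14115505e+00 -8.38579129e-04  1.98701581e+00] [ 1.15204315 -0.21807219 -2.85174025]
```

View pics/c4.png

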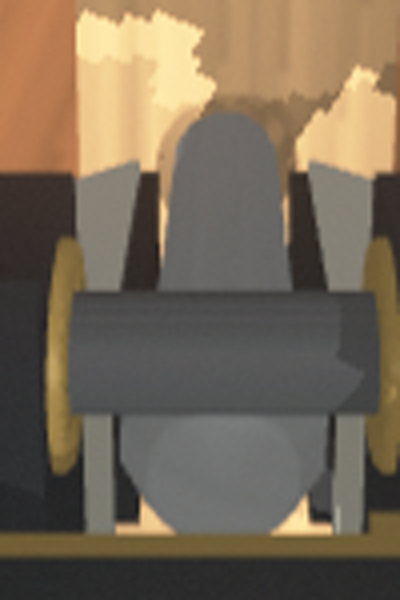

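The chamfer ring centre is now at about (226,160) and the foot at about (224,154), roughly 1.5 mm too far. I'll trim that and descend.

Emit:
play_rows(rows=[[-0.15, 0, 0.2, 0, 0, 0, 0], [-0.15, 0, 0.4, 0, 0, 0, 0], [-0.15, 0, 0.6, 0, 0, 0, 0], [-0.15, 0, 0.8, 0, 0, 0, 0], [-0.15, 0, 1.0, 0, 0, 0, 0], [-0.15, 0, 1.2, 0, 0, 0, 0], [-0.15, 0, 1.2, 0, 0, 0, 0]])

```text
time: 7.05
tool_pos: [0.5263, -0.232, 0.0904]
tool_rot: [-3.141, -0.0, 1.987]
contact_force: [-0.3, -0.9, -1.3]
opening: 0.0165
grip_force: 19.9
```

Emit:
play_rows(rows=[[0, 0, 0.4, 0, 0, 0, 0], [0, 0, 0.8, 0, 0, 0, 0], [0, 0, 1.2, 0, 0, 0, 0], [0, 0, 1.5, 0, 0, 0, 0], [0, 0, 1.8, 0, 0, 0, 0], [0, 0, 2.0, 0, 0, 0, 0], [0, 0, 2.1, 0, 0, 0, 0], [0, 0, 2.1, 0, 0, 0, 0]])

```text
time: 7.85
tool_pos: [0.5264, -0.2321, 0.0696]
tool_rot: [-3.142, -0.0, 1.987]
contact_force: [0.3, -0.4, -1.2]
opening: 0.0165
grip_force: 19.9
```

Emit:
play_rows(rows=[[0, 0, 0.1, 0, 0, 0, 0], [0, 0, 0.2, 0, 0, 0, 0], [0, 0, 0.3, 0, 0, 0, 0], [0, 0, 0.4, 0, 0, 0, 0], [0, 0, 0.4, 0, 0, 0, 0]])

```text
time: 8.35
tool_pos: [0.5282, -0.2334, 0.0687]
tool_rot: [3.138, 0.005, 1.987]
contact_force: [-1.4, 0.2, 15.1]
opening: 0.0168
grip_force: 18.6
```

Emit:
play_rows(rows=[[0, 0, 0.05, 0, 0, 0, 0], [0, 0, 0.05, 0, 0, 0, 0.3], [0, 0, 0.05, 0, 0, 0, 0.45], [0, 0, 0.05, 0, 0, 0, 0.5], [0, 0, 0.05, 0, 0, 0, 0.5], [0, 0, 0.05, 0, 0, 0, 0.5], [0, 0, -3, 0, 0, 0, 0.5], [0, 0, -7, 0, 0, 0, 0.5], [0, 0, -12, 0, 0, 0, 0.6], [0, 0, -16, 0, 0, 0, 0.6], [6, 0, -18, 0, 0, 0, 0.6], [10, 0, -18, 0, 0, 0, 0.6], [10, 0, -18, 0, 0, 0, 0.6], [10, 0, -18, 0, 0, 0, 0.6]])

```text
time: 9.75
tool_pos: [0.4858, -0.1397, 0.2462]
tool_rot: [3.141, 0.001, 1.989]
contact_force: [-0.4, -0.7, -0.8]
opening: 0.0551
grip_force: 0.0
```

Run:
```python
from h import *
np.set_printoptions(precision=4,suppress=True)
s=robot.observe();print(s["time"],s["tool_pos"],s["tool_rot"])
for n in("scene","top"):
    p,d=optics.read_camera(n);P=cloud(n,d,s)
    q=P[(np.hypot(P[...,0]-.528,P[...,1]+.235)<.025)&(P[...,2]>.06)&(P[...,2]<.15)]
    print(n,len(q),q.min(0) if len(q) else'',q.max(0) if len(q) else'')
    for a in np.arange(.06,.12,.01):
        k=q[(q[:,2]>a)&(q[:,2]<a+.01)]
        if len(k): print(round(a,2),k.mean(0),len(k))
    cv2.imwrite(f"pics/{n}5.png",p[...,::-1])
print(totool([.59,.075,.26],s),3.228-s["tool_rot"][2])
```

```text
9.75 [ 0.4858 -0.1397  0.2462] [3.141  0.0008 1.9887]
scene 100 [ 0.5229 -0.2472  0.0607] [ 0.5409 -0.228   0.1122]
0.06 [ 0.5354 -0.2371  0.0648] 16
0.07 [ 0.535  -0.2371  0.0761] 16
0.08 [ 0.5359 -0.2365  0.0856] 12
0.09 [ 0.5361 -0.2377  0.0958] 15
0.1 [ 0.5325 -0.2373  0.1059] 38
0.11 [ 0.5317 -0.237   0.1111] 3
top 0  
[15.3951 18.242  -1.3791] 1.2392688258783089
```

The scene cloud shows the punch upright and its top at z≈0.111, so fully home. On to the hearth.

Emit:
play_rows(rows=[[3, 3, -2, 0, 0, -0.14, 0.6], [5, 7, -3.9, 0, 0, -0.28, 0.6], [7, 11, -3.9, 0, 0, -0.42, 0.6], [9, 15, -3.9, 0, 0, -0.56, 0.6], [11, 19, -3.9, 0, 0, -0.7, 0.6], [13, 23, -3.9, 0, 0, -0.84, 0.6], [15.5, 25.4, -3.9, 0, 0, -0.98, 0.6], [15.5, 25.4, -3.9, 0, 0, -1.12, 0.6], [15.5, 25.4, -3.9, 0, 0, -1.24, 0.6], [15.5, 25.4, -3.9, 0, 0, -1.24, 0.6], [15.5, 25.4, -3.9, 0, 0, -1.24, 0.6], [15.5, 25.4, -3.9, 0, 0, -1.24, 0.6]])

```text
time: 11.05
tool_pos: [0.6559, 0.103, 0.2844]
tool_rot: [3.142, -0.0, -3.06]
contact_force: [0.3, 0.4, 1.0]
opening: 0.0551
grip_force: 0.0
```

Run:
```python
from h import *
np.set_printoptions(precision=4,suppress=True)
s=robot.observe();p,d=optics.read_camera("wrist");print(s["time"],s["tool_pos"],s["tool_rot"])
cv2.imwrite("pics/w6.png",cv2.resize(p[...,::-1],(800,600)))
P=cloud("wrist",d,s)
yv=np.array([-.0866,.9962]);xv=np.array([.9962,.0866])
m=(P[...,2]>.115)&(P[...,2]<.135)&(P[...,0]>.54)&(P[...,0]<.69)&(P[...,1]>.02)&(P[...,1]<.22)
n,l,st,c=cv2.connectedComponentsWithStats(m.astype(np.uint8))
for i in range(1,n):
    if st[i,4]<15: continue
    q=P[l==i];h=np.c_[q[:,:2]@xv,q[:,:2]@yv,q[:,2]];print(c[i],st[i,4],"mean",q.mean(0),"hx",h[:,0].min(),h[:,0].max(),"hy",h[:,1].min(),h[:,1].max(),q[:,2].max(),cv2.minAreaRect((q[:,:2]*1000).astype(np.float32)))
```

```text
11.05 [0.6559 0.103  0.2844] [ 3.1415 -0.0004 -3.0598]
[265.5676 101.4234] 222 mean [0.5732 0.0789 0.1284] hx 0.5708873341214932 0.5845936104239882 hy 0.022327025337051668 0.03527418316277521 0.1307647443949152 ((573.105712890625, 78.73931884765625), (13.697582244873047, 12.940816879272461), 4.456026554107666)
[370.7093 176.1013] 227 mean [0.6305 0.1796 0.1232] hx 0.6323937155182155 0.6561190266378899 hy 0.12197297038947433 0.12810960373425231 0.1267357791008849 ((631.023681640625, 180.4219970703125), (23.707183837890625, 6.11262845993042), 5.386207580566406)
[276.     177.8649] 185 mean [0.6392 0.0926 0.1243] hx 0.633204770483421 0.6572382734243224 hy 0.033963351931317796 0.03969618252719817 0.12695729623758245 ((639.635498046875, 92.59151458740234), (24.024356842041016, 5.687978744506836), 4.7430548667907715)
[328.1217 176.6984] 189 mean [0.6342 0.1404 0.124 ] hx 0.6327739579588623 0.6562562503659771 hy 0.08227740329894903 0.08849955941248448 0.12630009939795822 ((634.7227783203125, 140.9349365234375), (23.488895416259766, 6.218110084533691), 5.330349922180176)
[234.0201 178.4925] 199 mean [0.643  0.054  0.1238] hx 0.6338126437042468 0.6569661249096357 hy -0.005430427761064346 0.0006849055228546419 0.1273865595319763 ((643.1759643554688, 53.53672790527344), (23.138883590698242, 6.00266170501709), 5.81137752532959)
```

View pics/w6.png

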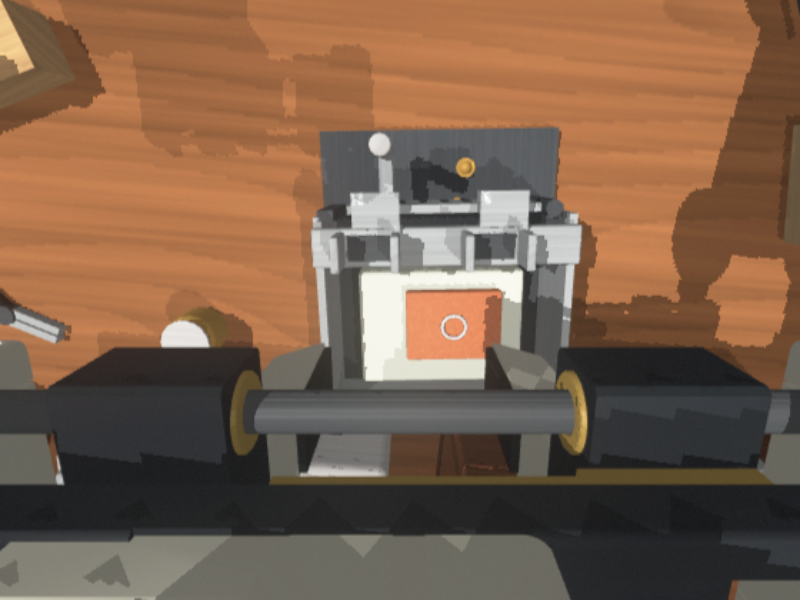

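The wrist picture shows the hearth from above: post cap at (379,144), the ears of catch 1 at (335,255) and (394,255), and those of catch 2 at (468,252) and (530,252), all clear. The cloud gives catch 1 grip ≈(0.642,0.064) and catch 2 ≈(0.634,0.152).

Emit:
play_rows(rows=[[1.73, -3.04, 4, 0, 0, -0.014, 0.65], [1.73, -3.04, 8, 0, 0, -0.014, 0.65], [1.73, -3.04, 12, 0, 0, -0.014, 0.65], [1.73, -3.04, 14, 0, 0, -0.014, 0.65], [1.73, -3.04, 14, 0, 0, -0.014, 0.65], [1.73, -3.04, 15, 0, 0, -0.014, 0.65], [1.73, -3.04, 16, 0, 0, -0.014, 0.65], [1.73, -3.04, 16.7, 0, 0, -0.014, 0.65], [1.73, -3.04, 16.7, 0, 0, -0.014, 0.65], [1.73, -3.04, 16.7, 0, 0, -0.014, 0.65]])

```text
time: 12.1
tool_pos: [0.6412, 0.0721, 0.118]
tool_rot: [3.142, 0.001, -3.042]
contact_force: [-0.6, 0.2, -0.3]
opening: 0.0592
grip_force: 0.0
```

Emit:
play_rows(rows=[[0, -0.4, 0, 0, 0, 0, 0.6], [0, -0.75, 0, 0, 0, 0, 0.5], [0, -0.75, 0, 0, 0, 0, 0.4], [0, -0.75, 0, 0, 0, 0, 0.3], [0, -0.75, 0, 0, 0, 0, 0.2], [0, -0.75, 0, 0, 0, 0, 0.2], [0, -0.75, 0, 0, 0, 0, 0.2], [0, -0.75, 0, 0, 0, 0, 0.2]], squeeze=20)

```text
time: 12.9
tool_pos: [0.6419, 0.0664, 0.1184]
tool_rot: [3.139, 0.001, -3.042]
contact_force: [-1.3, 9.1, 3.9]
opening: 0.0317
grip_force: 20.0
```

Emit:
play_rows(rows=[[0, 0.15, 0, 0, 0, 0, 0.5], [0, 0.15, 0, 0, 0, 0, 0.5], [0, 0.15, 0, 0, 0, 0, 0.5], [0, 0.15, -2, 0, 0, 0, 0.5], [0, 0.15, -4, 0, 0, 0, 0.65], [0, 5, -4, 0, 0, 0, 0.65], [0, 9.7, -4, 0, 0, 0, 0.65], [0, 9.7, -4, 0, 0, 0, 0.65], [0, 9.7, -4, 0, 0, 0, 0.65], [0, 9.7, -2, 0, 0, 0, 0.65], [0, 9.7, -1, 0, 0, 0, 0.65], [0, 9.7, 0, 0, 0, 0, 0.65], [0, 9.7, 0, 0, 0, 0, 0.65]])

```text
time: 14.2
tool_pos: [0.6315, 0.16, 0.1159]
tool_rot: [-3.141, -0.003, -3.044]
contact_force: [0.4, 0.8, -0.8]
opening: 0.0597
grip_force: 0.0
```

Emit:
play_rows(rows=[[-0.15, -0.4, 0, 0, 0, 0, 0.6], [-0.15, -0.7, 0, 0, 0, 0, 0.5], [-0.15, -0.7, 0, 0, 0, 0, 0.4], [-0.15, -0.7, 0, 0, 0, 0, 0.3], [-0.15, -0.7, 0, 0, 0, 0, 0.2], [-0.15, -0.7, 0, 0, 0, 0, 0.2], [-0.15, -0.7, 0, 0, 0, 0, 0.2], [-0.15, -0.7, 0, 0, 0, 0, 0.2]], squeeze=20)

```text
time: 15.0
tool_pos: [0.6347, 0.1542, 0.1181]
tool_rot: [3.142, 0.001, -3.042]
contact_force: [1.8, 1.8, 0.0]
opening: 0.0315
grip_force: 20.0
```

Emit:
play_rows(rows=[[0, 0, 0, 0, 0, 0, 0.5], [0, 0, 0, 0, 0, 0, 0.5], [0, 0, 0, 0, 0, 0, 0.5], [0, 0, -3, 0, 0, 0, 0.5], [0, 0, -6, 0, 0, 0, 0.5], [3.5, -3.5, -6, 0, 0, 0, 0.5], [6.85, -6.9, -6, 0, 0, 0, 0.5], [6.85, -6.9, -6, 0, 0, 0, 0.5], [6.85, -6.9, -6, 0, 0, 0, 0.5], [6.85, -6.9, -4, 0, 0, 0, 0.5], [6.85, -6.9, -2, 0, 0, 0, 0.5], [6.85, -6.9, 0, 0, 0, 0, 0.5], [6.85, -6.9, 0.9, 0, 0, 0, 0.5], [6.85, -6.9, 0.9, 0, 0, 0, 0]], squeeze=40)

```text
time: 16.4
tool_pos: [0.5728, 0.0794, 0.1074]
tool_rot: [3.141, -0.002, -3.042]
contact_force: [0.6, 0.5, 0.0]
opening: 0.0413
grip_force: 0.0
```

Emit:
play_rows(rows=[[0, 0, 0, 0, 0, 0, 0], [0, 0, 0, 0, 0, 0, 0], [0, 0, 0, 0, 0, 0, 0], [0, 0, 0, 0, 0, 0, 0], [0, 0, 0, 0, 0, 0, 0]])

```text
time: 16.9
tool_pos: [0.5735, 0.0789, 0.1095]
tool_rot: [3.141, 0.002, -3.042]
contact_force: [-0.6, 0.3, 4.0]
opening: 0.013
grip_force: 40.0
```

Emit:
play_rows(rows=[[1.16, 0.48, 0, 0, 0, 0.1, 0], [2.26, 1.07, 0, 0, 0, 0.2, 0], [3.3, 1.77, 0, 0, 0, 0.3, 0], [4.26, 2.57, 0, 0, 0, 0.4, 0], [5.14, 3.46, 0, 0, 0, 0.5, 0], [5.93, 4.43, 0, 0, 0, 0.6, 0], [6.61, 5.48, 0, 0, 0, 0.7, 0], [7.19, 6.59, 0, 0, 0, 0.8, 0], [7.19, 6.59, 0, 0, 0, 0.8, 0]], squeeze=50)

```text
time: 17.8
tool_pos: [0.4943, 0.1376, 0.1095]
tool_rot: [-3.141, 0.0, 2.44]
contact_force: [-3.4, -4.9, 6.8]
opening: 0.0132
grip_force: 50.0
```

Emit:
play_rows(rows=[[1.16, 0.48, 0, 0, 0, 0.1, 0], [2.26, 1.07, 0, 0, 0, 0.2, 0], [3.3, 1.77, 0, 0, 0, 0.3, 0], [4.26, 2.57, 0, 0, 0, 0.4, 0], [5.14, 3.46, 0, 0, 0, 0.5, 0], [5.93, 4.43, 0, 0, 0, 0.6, 0], [6.61, 5.48, 0, 0, 0, 0.7, 0], [7.08, 6.37, 0, 0, 0, 0.78, 0], [7.08, 6.37, 0, 0, 0, 0.78, 0], [7.08, 6.37, 0, 0, 0, 0.78, 0]])

```text
time: 18.8
tool_pos: [0.4813, 0.2316, 0.1094]
tool_rot: [-3.141, 0.0, 1.663]
contact_force: [-4.8, -1.4, 8.6]
opening: 0.0132
grip_force: 50.0
```

Run:
```python
from h import *
s=robot.observe();print(s["tool_pos"],s["tool_rot"],s["contact_force"],s["opening"],s["grip_force"])
p,d=optics.read_camera("scene");w,_=optics.read_camera("wrist")
o=np.zeros((600,800,3),np.uint8)
o[:,:400]=cv2.resize(p[120:300,150:390],(400,600) if 0 else (400,300),interpolation=cv2.INTER_CUBIC).repeat(1,0)[...,::-1] if 0 else np.vstack([cv2.resize(p[120:300,150:390],(400,300))[...,::-1],cv2.resize(w,(400,300))[...,::-1]])
o[:,400:]=cv2.resize(p[180:300,290:370],(400,600),interpolation=cv2.INTER_CUBIC)[...,::-1]
cv2.imwrite("pics/c7.png",o)
```

```text
[0.48132184 0.23159609 0.10941845] [-3.14050222e+00  1.78370662e-04  1.66271540e+00] [-4.76585851 -1.41753314  8.62645309] 0.013180886790344695 50.00446557998657
```

View pics/c7.png

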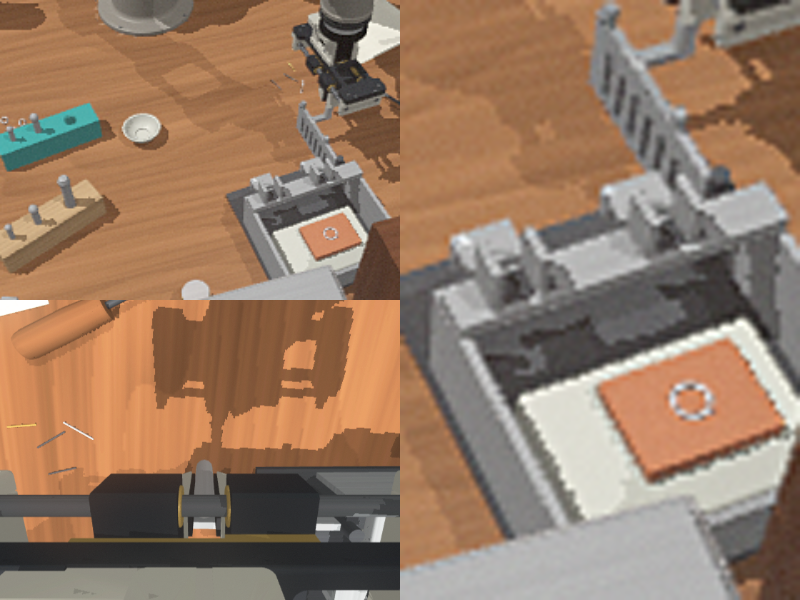

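The picture shows the gate wide open and about square, with its post held in the gripper at (690,50). Both catches are squeezed, and the punch stands upright in the wooden block at (65,190). The bystanders are undisturbed, so I'll hand in.

```bash
python3 -c "
from cell import robot
print(robot.hand_in())"
```

```text
the job is handed in; nothing more can be done
None
```

The job is handed in at about 19 s: the punch is upright and fully home in the bore, and both catches were squeezed home in order. The gate is held open by its post at about 1.58 rad, and the last pictures showed nothing else disturbed; the hand-in returned no verdict.

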